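# Set up two change-gear posts

## Task

Put the lathe's loose change gears up on their two stands. On the blue stand's post the big dark gear goes at the bottom, then the brass spacer, then the small bright steel gear on top; on the red stand's post the white gear goes at the bottom and the orange collar on top of it. Each must sit fully down, flat on what is below it, and be let go; leave the padlock, the bolt and the pipe tee where they lie.

Things in the scene. Friction and masses are not known exactly. Their poses are not given: they have to be found in the camera images.
- blue_stand: Assembly stand painted blue: square painted base 64 x 64 x 8 mm, fixed to the bench, with a painted boss (36 mm across) whose flat top is 20 mm above the bench, and on it a bright steel post 14 mm in diameter, straight up to 66 mm above the bench and then tapering to a 5 mm tip at 78 mm. Origin at the centre of the underside of the base, on the post's axis, z up. Either stand may be to the left or the right.
- red_stand: Assembly stand painted red, otherwise the same: square painted base 64 x 64 x 8 mm, fixed to the bench, with a painted boss (36 mm across) whose flat top is 20 mm above the bench, and on it a bright steel post 14 mm in diameter, straight up to 66 mm above the bench and then tapering to a 5 mm tip at 78 mm. Origin at the centre of the underside of the base, on the post's axis, z up. Either stand may be to the left or the right.
- big_gear: Big dark-grey steel gear with a ring of six small black holes in its web, 66 mm over the teeth, 16 mm thick, about 0.25 kg, 19 mm bore right through. It lies flat; origin at the centre of its underside, z along the bore, upward; yaw is of no account.
- brass_spacer: Plain yellow brass ring, 34 mm outside diameter, 14 mm high, 19 mm bore right through. It lies flat; origin at the centre of its underside, z along the bore, upward; yaw is of no account.
- small_gear: Small bright steel gear, 46 mm over the teeth, 16 mm thick, 19 mm bore right through. It lies flat; origin at the centre of its underside, z along the bore, upward; yaw is of no account.
- white_gear: White plastic gear, 56 mm over the teeth, 16 mm thick, 19 mm bore right through. It lies flat; origin at the centre of its underside, z along the bore, upward; yaw is of no account.
- orange_collar: Orange plastic ring with one thin black slit, 40 mm outside diameter, 14 mm high, 19 mm bore right through. It lies flat; origin at the centre of its underside, z along the bore, upward; yaw is of no account.
- padlock: Brass padlock lying flat, 70 x 40 x 16 mm, a bystander. Origin at the centre of its underside, z up.
- big_bolt: Rusty bolt with a nut, 27 x 97 x 24 mm, lying along its y axis, a bystander. Origin at the centre of its underside, z up.
- pipe_tee: Rusty iron pipe tee, 55 x 64 x 38 mm, a bystander. Origin at the centre of its underside, z up.
Not all that is in view belongs to the job. Leave any purple look-alike of the white_gear alone. Leave any green look-alike of the big_gear alone.

How it is judged (in metres and radians):
At the end, for the whole second after the job is handed in: Blue post, from below: big gear, brass spacer, small gear (undersides 20, 36, 50 mm above the stand's underside); red post: white gear, orange collar (20, 36 mm). Each within 4 mm of that height, 6 mm of the post's axis, level within 0.08 rad, at rest (horizontal distance between each of big_gear, brass_spacer, small_gear and blue_stand below 0.006 m and z of big_gear in the frame of blue_stand between 0.016 and 0.024 m and angle between each of big_gear, brass_spacer, small_gear, white_gear, orange_collar's own z axis and vertical below 0.08 rad and linear speed of each of big_gear, brass_spacer, small_gear, white_gear, orange_collar below 0.02 m/s and z of brass_spacer in the frame of blue_stand between 0.032 and 0.04 m and z of small_gear in the frame of blue_stand between 0.046 and 0.054 m and horizontal distance between each of white_gear, orange_collar and red_stand below 0.006 m and z of white_gear in the frame of red_stand between 0.016 and 0.024 m and z of orange_collar in the frame of red_stand between 0.032 and 0.04 m); the robot touches nothing.
It fails at once if the padlock is moved by more than 30 mm (distance of padlock from where it was at the start of the episode above 0.03 m).
It fails at once if the bolt is moved by more than 30 mm (distance of big_bolt from where it was at the start of the episode above 0.03 m).
It fails at once if the pipe tee is moved by more than 30 mm (distance of pipe_tee from where it was at the start of the episode above 0.03 m).
It also fails if it takes over 128 s, if anything falls off the work surface, if the arm or the gripper's body presses on something with over 40 N, if the wrist force passes 120 N, or if a joint passes its speed limit or range.

## Robot

A 6-joint arm with a two-finger parallel gripper is mounted at the origin on a cart in front of the work surface, level with it; the furniture and walls round the work are solid. World frame = base frame: x ahead of the robot, y to its left, z up, the work surface at z = 0. Lengths are in m, angles in degrees, forces in N, time in s.
With the tool pointing down it reaches from about 0.35 to 0.875 m from the base axis. Payload 4.2 kg.
Tool frame: the origin (TCP) lies at the very end of the fingers, on their centre line; the grasp point (between the pads) lies 19 mm behind it; z points along the fingers, y is the line along which they close (so a half turn about z gives the same grasp; the last joint's range is limited). The gripper opens to 87 mm and grips with 3 to 60 N. Pads are 19 mm wide; open, the fingers measure 117 mm over their backs; the gripper's body (75 mm by 190 mm) begins 51 mm behind the grasp point.
Start: joints at [-57.892, 22.042, 0.453, 0, -68.411, -14.817], TCP at [0.186, -0.597, 0.199] pointing down, gripper open.
Joint ranges: [-179.83, 179.83], [-69.29, 118.12], [-61.27, 80.66], [-181.25, 117.63], [-171.15, -9.14], [-177.46, 177.46]. Speed limits (degrees/s): [159.86, 159.86, 180, 180, 180, 180].

## Interface

Orientations are given as a 3x3 rotation matrix whose columns are the frame's x, y, z axes.
In Python, from station import sense, cams, r gives the robot as it stands. The module is installed in compiled form; this text tells all that it offers.
- The arm moves only by the tool step_arm, never from a script. Its argument "targets" is text: rows parted by semicolons, each of 4 numbers parted by spaces: the shift along the tool's x, y, z in cm, then the turn about the tool's z in degrees. In form: x y z turn; .... A call has 1 to 12 rows; each row shifts and turns the commanded pose from where the row before left it, along the tool's axes as they then stand; what a row does not reach is not made up. A row lasts 1/12 s, in which the tool goes at most 41.7 mm and 7.16 degrees, less where a joint would pass 70% of its speed; a pose out of reach is approached as far as the arm can. A call with a gripper value outside its range is refused whole. "claw" is the finger opening in cm, from 0 to 8.7, set as the call begins (left out, the last holds). The fingers move at their own pace and stop on an object; the grip force is fixed at half the most. Time passes only in rows, so rows that do not move let the fingers close. It gives the time, the measured TCP pose, the force, the opening and the grip force at its end, in the units of the state.
- sense(): the state, without advancing time (a new reading comes with each control period).
- cams.capture(name): name is "scene" or "side" or "wrist"; returns a dict with "frame" (420x560x3 uint8, blue, green, red), "vertical_fov" (degrees; the focal length in pixels is half the picture's height over the tangent of half this angle, whatever the lens; pixels are square), "cx", "cy" (the principal point, pixels), "eye" and "rotation" of the camera in the world; the wrist camera has in their place "tool_from_camera" (4x4, takes a point from camera to tool coordinates, whose origin is the TCP and whose axes are the flange's). Camera axes: x right, y down, z forward; pixel columns grow to the right and rows downward; lengths in m; the calibration is good to about 2 mm. A picture is of the moment at which its call begins: read the wrist's pose just before it. There is no depth.
- r.finish_job(): hands the job in; it is judged then, once.
The state is a dict: "time_s": time; "joints": joint angles; "joint_velocities": joint speeds; "effort": joint torques, N m; "tcp_pos": TCP position; "ee_rot": TCP orientation; "wrist_force": force on the tool from outside, world axes, zero at the start; "moment": the same for the moment, N m; "gripper_width": opening from 0.0 (shut) to 1.0 (fully open); "gripper_force": force on a finger pad.
Only numpy, scipy, OpenCV 4.12 (cv2) and the standard library are available. Lean on these libraries where they do the work, as an engineer would, in place of code of your own. Each camera call takes 0.05 s, during which the arm holds its last target. There are 200 camera calls.

## Working session

There is one attempt and no reset: what is moved stays moved. The work goes in short steps, Python scripts to look and compute and a tool call to move; the robot and the scene stay as the last step left them, time stands still between calls to the robot, and variables do not carry over. Pictures are saved under pics/ and viewed, at most 14 in all, crops included, and the job is handed in when it is done.

Besides the shell and the picture viewer there is one more tool, called by a JSON object that holds its "method" and its "body", one argument or row to a line. step_arm: Moves the arm, as the interface text tells. Its arguments: {"type":"object","properties":{"targets":{"type":"string"},"claw":{"type":"number"}},"required":["targets"]}

```bash
mkdir -p pics; ls
python3 - <<'E'
from station import sense,cams,r
import cv2,numpy as np
s=sense();print({k:np.round(v,3).tolist() for k,v in s.items()})
for n in ("scene","side"):
    c=cams.capture(n);cv2.imwrite(f"pics/{n}0.png",c["frame"]);print(n,c["vertical_fov"],c["cx"],c["cy"],np.round(c["eye"],3).tolist(),np.round(c["rotation"],3).tolist(),[k for k in c])
w=cams.capture("wrist");print({k:np.round(v,4).tolist() for k,v in w.items() if k!="frame"})
E
```

```text
pics
{'time_s': 0.0, 'joints': [-57.89, 22.09, 0.379, -0.029, -68.41, -14.818], 'joint_velocities': [0.019, -0.103, -0.01, -0.026, 0.018, -0.0], 'effort': [-0.002, -39.067, 18.741, 4.22, 0.011, -0.0], 'tcp_pos': [0.186, -0.596, 0.198], 'ee_rot': [[-0.955, -0.297, -0.001], [-0.297, 0.955, 0.002], [0.0, 0.002, -1.0]], 'wrist_force': [0.523, -0.445, 0.411], 'moment': [-0.027, -0.023, -0.041], 'gripper_force': 0.0, 'gripper_width': 0.999}
scene 42.78719495296601 272.20796606428377 206.40727012025948 [-0.062, 0.535, 0.85] [[-0.646, -0.567, 0.512], [-0.763, 0.466, -0.447], [0.015, -0.679, -0.734]] ['frame', 'vertical_fov', 'cx', 'cy', 'eye', 'rotation']
side 44.5120866756542 269.8438061783948 209.5933469535089 [0.057, 0.828, 0.787] [[-0.864, -0.324, 0.386], [-0.504, 0.559, -0.659], [-0.002, -0.764, -0.646]] ['frame', 'vertical_fov', 'cx', 'cy', 'eye', 'rotation']
{'vertical_fov': 58.1836, 'cx': 283.3691, 'cy': 204.7061, 'tool_from_camera': [[0.0, -0.9647, -0.2634, 0.0725], [1.0, 0.0, -0.0, 0.0016], [0.0001, -0.2634, 0.9647, -0.1863], [0.0, 0.0, 0.0, 1.0]]}
```

View pics/scene0.png

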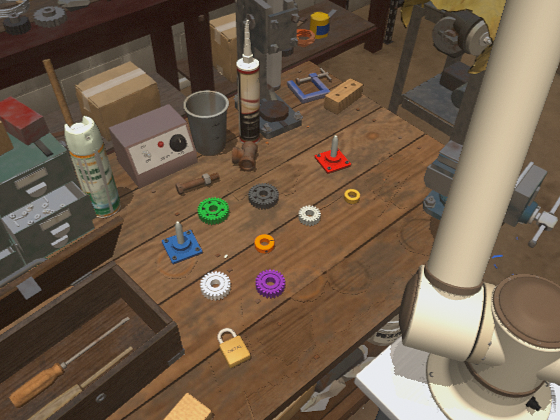

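View pics/side0.png

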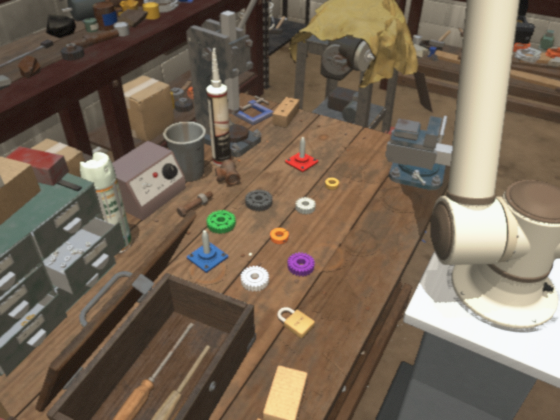

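The scene shows these candidates, by pixel:
- **Dark gears:** the dark one at (263,195) is the big gear; the green one at (213,210) is the look-alike.
- **White gears:** white at (216,286), purple look-alike at (270,283), and a smaller steel one at (310,214), which is the small gear.
- **Rings:** orange at (264,243) and brass at (352,195).
- **Stands:** blue at (181,245), post tip (179,223); red at (332,160), post tip (335,137).
- **Bystanders:** padlock (232,348), bolt (198,184), tee (243,154).

```bash
cat > h.py <<'E'
from station import sense,cams,r
import cv2,numpy as np
def cap(n):
    s=sense();c=cams.capture(n);f=c["frame"]
    if n=="wrist":
        T=np.eye(4);T[:3,:3]=s["ee_rot"];T[:3,3]=s["tcp_pos"];T=T@np.array(c["tool_from_camera"])
        c["eye"],c["rotation"]=T[:3,3],T[:3,:3]
    c["f"]=f.shape[0]/2/np.tan(np.radians(c["vertical_fov"]/2));return c
def ray(c,uv,z):
    d=np.array(c["rotation"])@[(uv[0]-c["cx"])/c["f"],(uv[1]-c["cy"])/c["f"],1]
    e=np.array(c["eye"]);return e+d*(z-e[2])/d[2]
def proj(c,p):
    q=np.array(c["rotation"]).T@(np.array(p)-c["eye"]);return np.array([c["cx"]+c["f"]*q[0]/q[2],c["cy"]+c["f"]*q[1]/q[2]])
# hsv ranges
HSV=dict(big=((0,0,15),(179,75,90)),white=((0,0,150),(179,60,255)),small=((0,0,120),(179,60,255)),
 orange=((5,190,170),(17,255,255)),brass=((21,150,110),(32,255,255)),blue=((100,120,50),(120,255,255)),red=((0,200,100),(4,255,255)))
def blob(c,name,uv,rad):
    h=cv2.cvtColor(c["frame"],cv2.COLOR_BGR2HSV);m=cv2.inRange(h,*[np.array(x) for x in HSV[name]])
    k=np.zeros_like(m);cv2.circle(k,tuple(int(round(x)) for x in uv),int(rad),255,-1);m&=k
    m=cv2.morphologyEx(m,cv2.MORPH_CLOSE,np.ones((3,3)))
    n,l,st,_=cv2.connectedComponentsWithStats(m);i=1+np.argmax(st[1:,4])
    p=cv2.findContours((l==i).astype(np.uint8),cv2.RETR_EXTERNAL,cv2.CHAIN_APPROX_NONE)[0]
    return max(p,key=len)
E
python3 - <<'E'
from h import *
U=dict(big=((263,195),(258,200),22),white=((216,286),(255,278),22),small=((310,214),(305,205),16),orange=((264,243),(279,235),15),brass=((352,195),(332,182),13),blue=((181,245),(207,256),24),red=((332,160),(301,160),22))
Z=dict(big=.008,white=.008,small=.008,orange=.007,brass=.007,blue=.004,red=.004)
S=cap("scene");D=cap("side")
for n,(a,b,rd) in U.items():
  for c,u in((S,a),(D,b)):
    k=blob(c,n,u,rd);x,y,w,h=cv2.boundingRect(k)
    P=np.array([ray(c,q[0],Z[n])for q in k]);
    (cx,cy),rr=cv2.minEnclosingCircle(P[:,:2].astype(np.float32)*1000)
    M=cv2.moments(k);g=ray(c,(M["m10"]/M["m00"],M["m01"]/M["m00"]),Z[n])
    print(n,np.round(g*1000),"encl",round(cx),round(cy),"d",round(2*rr),"r",round(np.hypot(g[0],g[1]),3))
for c,l in((S,((179,223),(335,137))),(D,((206,232),(303,140)))):print([np.round(ray(c,q,.078)*1000)for q in l])
C=cv2.resize(S["frame"][120:310,150:370],None,fx=3.2,fy=3.0,interpolation=2);cv2.imwrite("pics/crop1.png",C)
E
```

```text
big [561.  18.   8.] encl 562 17 d 75 r 0.561
big [558.  29.   8.] encl 561 18 d 72 r 0.559
white [442. 234.   8.] encl 440 235 d 64 r 0.5
white [442. 234.   8.] encl 442 233 d 70 r 0.5
small [460. -26.   8.] encl 458 -23 d 54 r 0.461
small [459. -23.   8.] encl 459 -24 d 61 r 0.459
orange [454.  97.   7.] encl 462 100 d 43 r 0.465
orange [456. 116.   7.] encl 458 116 d 22 r 0.471
brass [ 443. -138.    7.] encl 443 -138 d 32 r 0.464Traceback (most recent call last):
  File "<stdin>", line 7, in <module>
  File "h.py", line 21, in blob
    n,l,st,_=cv2.connectedComponentsWithStats(m);i=1+np.argmax(st[1:,4])
                                                     ~~~~~~~~~^^^^^^^^^^
    return _wrapfunc(a, 'argmax', axis=axis, out=out, **kwds)
    return bound(*args, **kwds)
ValueError: attempt to get argmax of an empty sequence
```

```bash
sed -i 's/orange=((5,190,170)/orange=((5,150,140)/; s/brass=((21,150,110)/brass=((20,120,90)/; s/red=((0,200,100)/red=((0,170,90)/' h.py
python3 - <<'E'
from h import *
U=dict(orange=((264,243),(279,235),15),blue=((181,245),(207,256),24),red=((332,160),(301,160),22))
Z=dict(orange=.007,blue=.004,red=.004)
S=cap("scene");D=cap("side")
C=cv2.resize(S["frame"][120:310,150:370],None,fx=3.2,fy=3.0,interpolation=2);cv2.imwrite("pics/crop1.png",C)
for n,(a,b,rd) in U.items():
  for c,u in((S,a),(D,b)):
   try:
    k=blob(c,n,u,rd);P=np.array([ray(c,q[0],Z[n])for q in k]);
    (cx,cy),rr=cv2.minEnclosingCircle(P[:,:2].astype(np.float32)*1000)
    print(n,"encl",round(cx),round(cy),"d",round(2*rr))
   except Exception as e:print(n,e)
for c,l in((S,((179,223),(335,137))),(D,((206,232),(303,140)))):print([np.round(ray(c,q,.078)*1000)for q in l])
print([np.round(ray(S,q,.008)*1000)for q in((232,348),(198,184),(243,154),(213,210),(270,283))])
E
```

```text
orange encl 460 99 d 49
orange encl 462 98 d 54
blue encl 562 230 d 86
blue encl 562 231 d 81
red encl 552 -185 d 86
red encl 553 -185 d 83
[array([556., 229.,  78.]), array([ 548., -181.,   78.])]
[array([558., 231.,  78.]), array([ 546., -175.,   78.])]
[array([316., 289.,   8.]), array([682., 105.,   8.]), array([697., -34.,   8.]), array([597., 126.,   8.]), array([377., 153.,   8.])]
```

View pics/crop1.png

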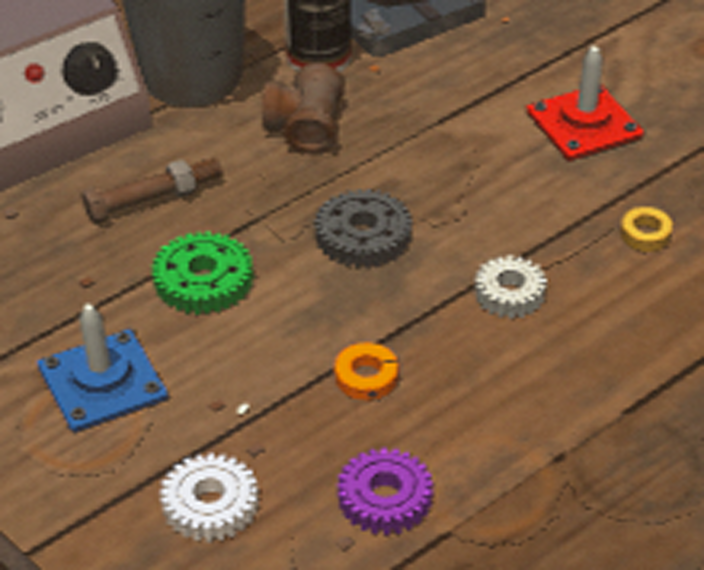

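The crop confirms the choices. The dark gear has six black holes, at crop (363,227). The small bright gear is at (510,285), brass at (647,228), orange with its slit at (367,370), white at (208,495). Green and purple stay put. Moving now.

{"method": "step_arm", "body": {
  "targets": "0 0 0 5.8;0 0 0 5.8;0 0 0 5.7;-2 3.4 0 0;-2 3.4 0 0;-2 3.4 0 0;-2 3.4 0 0;-2 3.4 0 0;-2 3.4 0 0;-2 3.4 0 0;-2 3.4 0 0;-2 3.4 0 0",
  "claw": 8.7
}}

```text
time_s: 1.35
tcp_pos: [0.3664, -0.289, 0.1997]
ee_rot: [[-1.0, 0.0, 0.001], [0.0, 1.0, -0.0], [-0.001, -0.0, -1.0]]
wrist_force: [0.7, -1.0, 0.4]
gripper_width: 0.999
gripper_force: 0.0
```

{"method": "step_arm", "body": {
  "targets": "-2 3.4 0 0;-2 3.4 0 0;-2 3.4 0 0;-2 3.4 0 0;-2 3.4 0 0;-2 3.4 0 0;-2 3.4 0 0;-2 3.4 0 0;-2 3.4 0 0;0 0 0 0;0 0 0 0"
}}

```text
time_s: 2.27
tcp_pos: [0.5464, 0.0169, 0.1988]
ee_rot: [[-1.0, -0.003, -0.001], [-0.003, 1.0, -0.0], [0.001, -0.0, -1.0]]
wrist_force: [0.2, 0.3, 0.0]
gripper_width: 1.002
gripper_force: 0.0
```

Run:
```python
from h import *
S=cams  
c=cap("wrist");cv2.imwrite("pics/w1.png",c["frame"]);s=sense();print(np.round(s["tcp_pos"],4),np.round(s["ee_rot"],3).tolist())
print("big predicted px",proj(c,(.561,.018,.008)))
a=cap("scene");b=cap("side")
# rim corner / can base triangulation
for p,q in(((115,262),(165,280)),((183,335),(252,310)),((108,210),(122,245))):
    e1,e2=np.array(a["eye"]),np.array(b["eye"]);d1=ray(a,p,0)-e1;d2=ray(b,q,0)-e2
    t=np.linalg.lstsq(np.c_[d1,-d2],e2-e1,rcond=None)[0];print(np.round(e1+d1*t[0],3),np.round(e2+d2*t[1],3))
```

```text
[0.5457 0.0158 0.1989] [[-1.0, -0.001, -0.001], [-0.001, 1.0, -0.0], [0.001, -0.0, -1.0]]
big predicted px [283.07648686 190.40203807]
[0.559 0.366 0.068] [0.555 0.367 0.065]
[0.36  0.353 0.065] [0.374 0.35  0.073]
[0.742 0.295 0.003] [0.744 0.295 0.004]
```

View pics/w1.png

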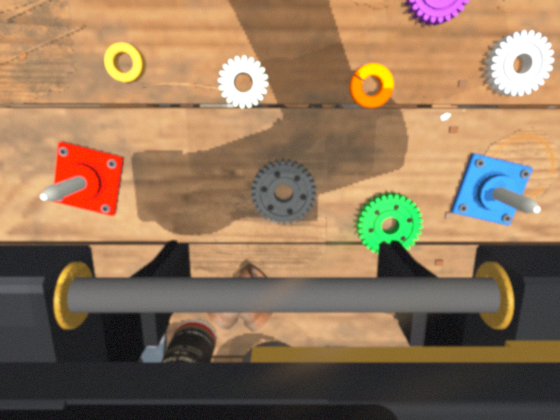

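The wrist view shows everything, with up toward the robot and right as +y. Big gear (284,191), small gear (243,82), orange (372,86), brass (124,62), white (521,64), red base (89,180), blue base (497,188). The big gear matches its prediction.

```bash
cat >> h.py <<'E'
H=dict(big=.016,white=.016,small=.016,orange=.014,brass=.014,blue=.008,red=.008)
def meas(c,n,uv,rad):
    k=blob(c,n,uv,rad);P=np.array([ray(c,q[0],H[n])[:2]for q in k],np.float32)*1000
    if n in("blue","red"):
        (x,y),wh,_=cv2.minAreaRect(P);return np.round([x,y,*wh],1)
    (x,y),r_=cv2.minEnclosingCircle(P);M=cv2.moments(cv2.convexHull(P))
    return np.round([x,y,2*r_,M["m10"]/M["m00"],M["m01"]/M["m00"]],1)
E
python3 - <<'E'
from h import *
c=cap("wrist");h=cv2.cvtColor(c["frame"],cv2.COLOR_BGR2HSV)
for n,p,rd in(("big",(284,191),40),("small",(243,82),32),("orange",(372,86),28),("brass",(124,62),28),("white",(521,64),40),("red",(89,180),50),("blue",(497,188),50)):
    try:print(n,meas(c,n,p,rd))
    except Exception as e:print(n,e)
for p in((284,170),(300,145),(243,65),(243,110),(521,40),(124,45),(60,210),(470,200)):print(p,h[p[1],p[0]])
E
```

```text
big [539.   17.9  46.7 535.4  17.8]
small [457.9 -21.6  53.7 456.8 -20.2]
orange [459.1 100.8  43.1 458.9 100.5]
brass [ 439.  -129.3   37.3  438.7 -129.7]
white [438.9 235.1  63.2 439.1 235.7]
red [ 549.7 -180.9   64.2   63.3]
blue [559.8 231.   64.6  62.6]
(284, 170) [105   5 104]
(300, 145) [ 14  87 108]
(243, 65) [  0   0 255]
(243, 110) [ 15  83 211]
(521, 40) [  0   0 255]
(124, 45) [ 27 157 254]
(60, 210) [ 16 106 236]
(470, 200) [101 177 252]
```

{"method": "step_arm", "body": {
  "targets": "-1 0.2 0 0;-0.5 0 3 0;0 0 3 0;0 0 0 0;0 0 0 0;0 0 0 0"
}}

```text
time_s: 2.97
tcp_pos: [0.5622, 0.0168, 0.141]
ee_rot: [[-1.0, 0.0, 0.003], [0.0, 1.0, -0.0], [-0.003, -0.0, -1.0]]
wrist_force: [-0.5, 0.3, 0.3]
gripper_width: 1.003
gripper_force: 0.0
```

```bash
sed -i 's/big=((0,0,15),(179,75,90))/big=((0,0,15),(179,45,135))/;s/white=((0,0,150),(179,60/white=((0,0,110),(179,35/;s/small=((0,0,120),(179,60/small=((0,0,110),(179,35/' h.py
python3 - <<'E'
from h import *
c=cap("wrist");s=sense();print(s["tcp_pos"])
p=proj(c,(.561,.018,.016));print(p,meas(c,"big",p,0.045*c["f"]/.3))
cv2.imwrite("pics/w2.png",c["frame"])
E
```

```text
[0.56240735 0.01706245 0.14146015]
[283.27792451 189.29376555] [561.9  19.   67.2 562.   18.5]
```

View pics/w2.png

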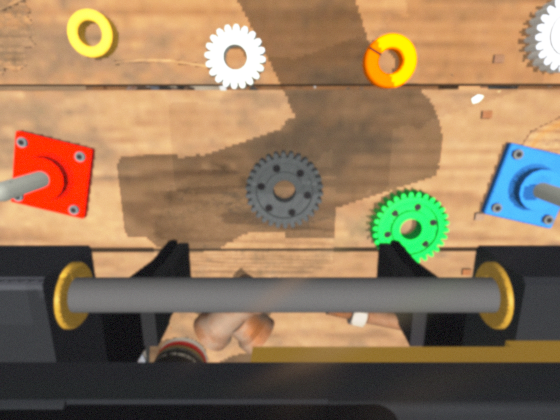

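The gear reads 67 mm across at (562, 18.7), where 66 is expected, so I'm descending.

{"method": "step_arm", "body": {
  "targets": "0 0.17 3 0;0 0 3.5 0;0 0 3.5 0;0 0 2.5 0;0 0 1.3 0;0 0 0 0;0 0 0 0"
}}

```text
time_s: 3.6
tcp_pos: [0.5622, 0.0191, 0.0025]
ee_rot: [[-1.0, -0.0, 0.002], [-0.0, 1.0, 0.0], [-0.002, 0.0, -1.0]]
wrist_force: [0.0, 0.2, 0.3]
gripper_width: 0.997
gripper_force: 0.0
```

{"method": "step_arm", "body": {
  "targets": "0 0 0 0;0 0 0 0;0 0 0 0;0 0 0 0;0 0 0 0;0 0 0 0;0 0 0 0;0 0 0 0;0 0 0 0;0 0 0 0",
  "claw": 5.5
}}

```text
time_s: 4.43
tcp_pos: [0.5608, 0.0189, 0.0013]
ee_rot: [[-1.0, 0.0, -0.0], [0.0, 1.0, -0.0], [0.0, -0.0, -1.0]]
wrist_force: [-0.3, 0.4, 0.4]
gripper_width: 0.634
gripper_force: 0.0
```

{"method": "step_arm", "body": {
  "targets": "0 0 -1 0;0 0 -2 0;0 0 -3 0;0 0 -3 0;0 0 -3 0;0 0 -2 0;0 0 0 0;0 0 0 0"
}}

```text
time_s: 5.1
tcp_pos: [0.5616, 0.0192, 0.1434]
ee_rot: [[-1.0, 0.0, 0.004], [0.0, 1.0, 0.001], [-0.004, 0.001, -1.0]]
wrist_force: [-0.0, -0.6, -1.2]
gripper_width: 0.631
gripper_force: 0.0
```

Run:
```python
from h import *
c=cap("wrist");s=sense();t=s["tcp_pos"];print(t,s["gripper_width"]*87)
H["big"]=t[2]+.0135
p=proj(c,(t[0],t[1],t[2]+.0135));print(p,meas(c,"big",p,80))
cv2.imwrite("pics/w3.png",c["frame"])
```

```text
[0.56056235 0.01898223 0.14184286] 54.83822995755611
[280.33553806 252.19629911] [565.3  18.6  79.5 574.2  18.1]
```

View pics/w3.png

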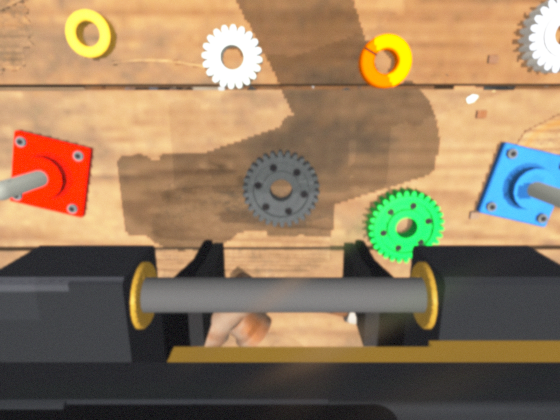

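The fingers closed to 55 mm without touching, and the gear is still at (281,188), untouched. The tips look recessed relative to the nominal opening, so I'll go back down and close further.

{"method": "step_arm", "body": {
  "targets": "0 0 3 0;0 0 3.5 0;0 0 3.5 0;0 0 2.7 0;0 0 1.4 0;0 0 0 0;0 0 0 0",
  "claw": 8.7
}}

```text
time_s: 5.73
tcp_pos: [0.5597, 0.0185, -0.0011]
ee_rot: [[-1.0, -0.0, -0.004], [-0.0, 1.0, -0.001], [0.004, -0.001, -1.0]]
wrist_force: [-0.0, -0.8, 0.4]
gripper_width: 0.988
gripper_force: 0.0
```

{"method": "step_arm", "body": {
  "targets": "0 0 0 0;0 0 0 0;0 0 0 0;0 0 0 0;0 0 0 0;0 0 0 0;0 0 0 0;0 0 0 0;0 0 0 0;0 0 0 0",
  "claw": 3
}}

```text
time_s: 6.57
tcp_pos: [0.5609, 0.0189, 0.0003]
ee_rot: [[-1.0, 0.0, -0.0], [0.0, 1.0, -0.0], [0.0, -0.0, -1.0]]
wrist_force: [-0.6, 0.5, -0.1]
gripper_width: 0.372
gripper_force: 0.0
```

Run:
```python
from h import *
for n in("scene","wrist"):
    c=cap(n);f=c["frame"]
    if n=="scene":f=cv2.resize(f[130:290,180:360],None,fx=3,fy=3,interpolation=2)
    cv2.imwrite(f"pics/{n}4.png",f)
```

```text
(no output)
```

View pics/scene4.png

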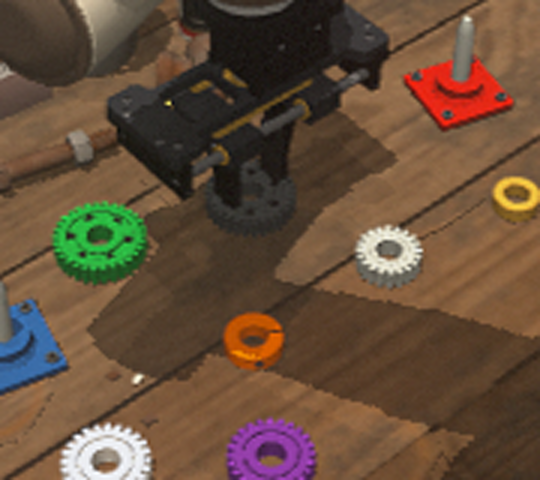

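View pics/wrist4.png

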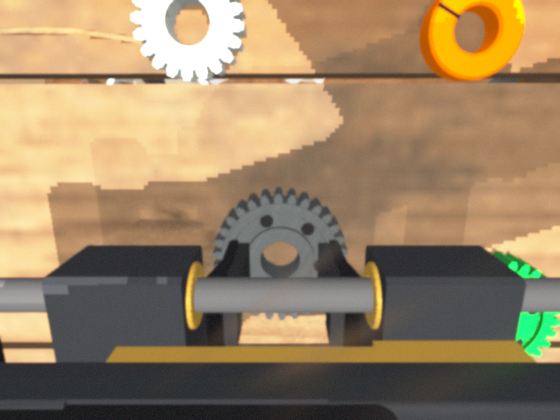

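The fingers are above the gear rather than around it. They overlap it in both views, and their ends appear at row ~242, which fits ends about 20 mm short of the reported TCP. I'll open, then descend gently while watching the force.

{"method": "step_arm", "body": {
  "targets": "0 0 0 0;0 0 0 0;0 0 0 0;0 0 0 0;0 0 0 0;0 0 0 0;0 0 0 0;0 0 0 0;0 0 0.3 0;0 0 0.2 0;0 0 0.2 0;0 0 0 0",
  "claw": 8.7
}}

```text
time_s: 7.67
tcp_pos: [0.5604, 0.0188, -0.0073]
ee_rot: [[-1.0, 0.0, -0.001], [0.0, 1.0, -0.0], [0.001, -0.0, -1.0]]
wrist_force: [-1.0, 0.3, -0.8]
gripper_width: 0.995
gripper_force: 0.0
```

{"method": "step_arm", "body": {
  "targets": "0 0 0.1 0;0 0 0.1 0;0 0 0.1 0;0 0 0.1 0;0 0 0 0;0 0 0 0"
}}

```text
time_s: 8.17
tcp_pos: [0.5608, 0.0189, -0.0107]
ee_rot: [[-1.0, 0.0, -0.0], [0.0, 1.0, -0.0], [0.0, -0.0, -1.0]]
wrist_force: [0.1, 0.0, 0.2]
gripper_width: 0.996
gripper_force: 0.0
```

{"method": "step_arm", "body": {
  "targets": "0 0 0 0;0 0 0 0;0 0 0 0;0 0 0 0;0 0 0 0;0 0 0 0;0 0 0 0;0 0 0 0;0 0 0 0;0 0 0 0",
  "claw": 5.5
}}

```text
time_s: 9.0
tcp_pos: [0.5608, 0.0188, -0.0106]
ee_rot: [[-1.0, 0.0, -0.0], [0.0, 1.0, -0.0], [0.0, -0.0, -1.0]]
wrist_force: [0.2, -1.9, 1.3]
gripper_width: 0.732
gripper_force: 30.4
```

That grips at 63.7 mm across the teeth with 30 N, so the real fingertips are about 19 mm above the reported TCP. A hold at TCP = underside − 10.7 mm keeps the body clear of the post tip. Lift and carry to blue.

{"method": "step_arm", "body": {
  "targets": "0 0 -1 0;0 0 -2 0;0 0 -3 0;0 0 -3 0;0 0 -3 0;0 0 -2 0;0 0 0 0;0 0 0 0;0 0 0 0"
}}

```text
time_s: 9.75
tcp_pos: [0.5595, 0.0189, 0.1279]
ee_rot: [[-1.0, 0.001, -0.003], [0.001, 1.0, 0.0], [0.003, 0.0, -1.0]]
wrist_force: [-0.2, 0.4, -3.7]
gripper_width: 0.734
gripper_force: 30.3
```

{"method": "step_arm", "body": {
  "targets": "0 1.2 0 0;0 2 0 0;0 2.5 0 0;0 2.5 0 0;0 2.5 0 0;0 2.5 0 0;0 2.5 0 0;0 2 0 0;0 1 0 0;0 0 0 0;0 0 0 0;0 0 0 0"
}}

```text
time_s: 10.75
tcp_pos: [0.5603, 0.205, 0.1285]
ee_rot: [[-1.0, 0.001, -0.002], [0.001, 1.0, -0.001], [0.002, -0.001, -1.0]]
wrist_force: [0.0, -0.2, -3.3]
gripper_width: 0.739
gripper_force: 30.3
```

Run:
```python
from h import *
c=cap("wrist");s=sense();t=s["tcp_pos"];print(t,s["gripper_width"]*87,s["wrist_force"])
p=proj(c,(.560,.231,.008));print(p,meas(c,"blue",p,90))
z=t[2]+.027;print("held bore expected px",proj(c,(t[0],t[1],z)))
cv2.imwrite("pics/w5.png",c["frame"])
```

```text
[0.56054651 0.20479012 0.12881564] 63.808803558770464 [-0.2482005   0.62533977 -2.99870776]
[313.05574299 192.14522491] [555.5 233.2  62.9  54.1]
held bore expected px [279.90305815 267.48850162]
```

View pics/w5.png

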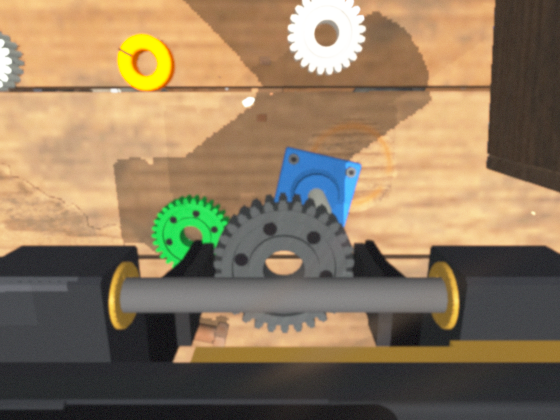

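The big gear is held with its bore centre at about (284,268). The calibration puts it at column 280, so the wrist camera carries a +2 mm y bias. I'll step +x to see the post tip at close range and align relative to the held bore.

{"method": "step_arm", "body": {
  "targets": "-1.5 0.8 0 0;-2 1 0 0;-1.5 0.6 0 0;0 0 0 0;0 0 0 0;0 0 0 0;0 0 0 0"
}}

```text
time_s: 11.38
tcp_pos: [0.6102, 0.229, 0.1293]
ee_rot: [[-1.0, 0.001, -0.001], [0.001, 1.0, -0.0], [0.001, -0.0, -1.0]]
wrist_force: [-0.7, 0.5, -2.9]
gripper_width: 0.736
gripper_force: 30.3
```

Run:
```python
from h import *
c=cap("wrist");s=sense();t=s["tcp_pos"];print(t)
print("tip expected",proj(c,(.560,.231,.078)),"post foot",proj(c,(.560,.231,.02)))
print("held bore exp",proj(c,(t[0],t[1],t[2]+.027)))
f=c["frame"];cv2.imwrite("pics/w6.png",cv2.resize(f[80:300,170:400],None,fx=2.6,fy=2.6,interpolation=2))
```

```text
[0.61030823 0.22919988 0.12952495]
tip expected [284.48295652 139.55862245] post foot [284.28685669 132.34045876]
held bore exp [281.01296258 267.07955601]
```

View pics/w6.png

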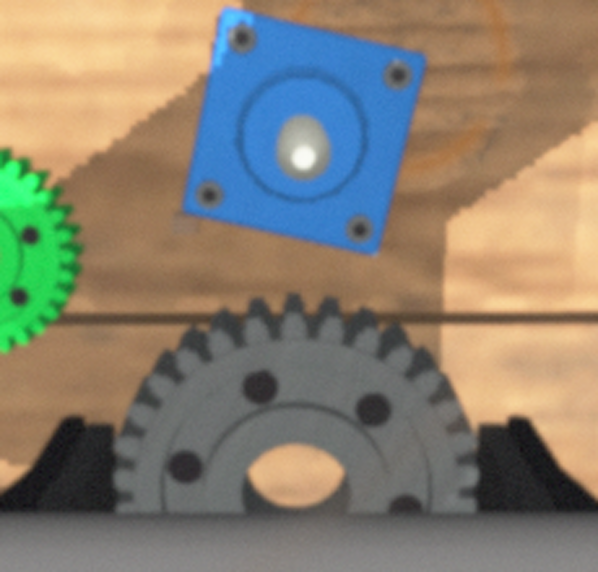

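Run:
```python
from h import *
c=cap("wrist");s=sense();t=s["tcp_pos"];print(t)
b=ray(c,(283.8,250.4),t[2]+.0267)-t;print("bore from front rim",(b+[.0095,0,0])*1000)
b=ray(c,(283.8,192.3),t[2]+.0107)-t;print("from lower tooth front",(b+[.033,0,0])*1000)
# bore width row: widest point
print("tip",(ray(c,(286.5,140.4),.078))*1000)
k=blob(c,"blue",proj(c,(.560,.231,.008)),60)
P=np.array([ray(c,q[0],.008)[:2] for q in k],np.float32)*1000;print(cv2.minAreaRect(P))
```

```text
[0.61038989 0.22939089 0.12962746]
bore from front rim [ 1.4532629   1.32998254 26.7       ]
from lower tooth front [ 1.71332019  1.35445062 10.7       ]
tip [560.63003741 232.50295838  78.        ]
((560.2440185546875, 232.2193603515625), (62.767574310302734, 62.726322174072266), 77.05480194091797)
```

Stand and held gear agree to under a millimetre, so the target TCP is (558.9, 231.0).

{"method": "step_arm", "body": {
  "targets": "2 0.17 0 0;2.14 0 0 0;1 0 0 0;0 0 0 0;0 0 1.5 0;0 0 1.5 0;0 0 1 0;0 0 0 0;0 0 0 0;0 0 0 0"
}}

```text
time_s: 12.32
tcp_pos: [0.5605, 0.2319, 0.0901]
ee_rot: [[-1.0, -0.0, 0.002], [-0.0, 1.0, 0.0], [-0.002, 0.0, -1.0]]
wrist_force: [-0.4, -0.2, -2.1]
gripper_width: 0.735
gripper_force: 30.3
```

{"method": "step_arm", "body": {
  "targets": "0 0 0.8 0;0 0 0.8 0;0 0 0.8 0;0 0 0.8 0;0 0 0.8 0;0 0 0.8 0;0 0 0.8 0;0 0 0 0;0 0 0 0"
}}

```text
time_s: 13.07
tcp_pos: [0.5593, 0.2314, 0.0326]
ee_rot: [[-1.0, 0.0, -0.001], [0.0, 1.0, -0.001], [0.001, -0.001, -1.0]]
wrist_force: [0.1, -0.7, -3.0]
gripper_width: 0.734
gripper_force: 30.3
```

{"method": "step_arm", "body": {
  "targets": "0 0 0.6 0;0 0 0.6 0;0 0 0.5 0;0 0 0.3 0;0 0 0.2 0;0 0 0.1 0;0 0 0 0;0 0 0 0;0 0 0 0"
}}

```text
time_s: 13.82
tcp_pos: [0.5597, 0.2318, 0.0106]
ee_rot: [[-1.0, 0.0, 0.001], [0.0, 1.0, 0.0], [-0.001, 0.0, -1.0]]
wrist_force: [0.2, 0.1, -2.3]
gripper_width: 0.73
gripper_force: 30.3
```

{"method": "step_arm", "body": {
  "targets": "0 0 0 0;0 0 0 0;0 0 0 0;0 0 0 0;0 0 0 0;0 0 -1 0;0 0 -2.5 0;0 0 -3 0;0 0 -3 0;0 0 -2.5 0;0 -1 0 0;0.6 -1.8 0 0",
  "claw": 8.7
}}

```text
time_s: 14.82
tcp_pos: [0.5556, 0.2053, 0.1333]
ee_rot: [[-1.0, -0.002, 0.006], [-0.002, 1.0, 0.004], [-0.006, 0.004, -1.0]]
wrist_force: [-0.7, 0.1, -0.4]
gripper_width: 1.0
gripper_force: 0.0
```

{"method": "step_arm", "body": {
  "targets": "1 -3 0 0;1 -3 0 0;1 -3 0 0;1 -3 0 0;1 -3 0 0;1 -3 0 0;1 -3 0 0;1 -3 0 0;1 -3 0 0;1 -3 0 0;1.2 -3 0 0;0 0 0 0"
}}

```text
time_s: 15.82
tcp_pos: [0.4388, -0.1297, 0.1306]
ee_rot: [[-1.0, 0.005, -0.001], [0.005, 1.0, -0.0], [0.001, -0.0, -1.0]]
wrist_force: [0.3, -0.4, -0.6]
gripper_width: 0.998
gripper_force: 0.0
```

{"method": "step_arm", "body": {
  "targets": "0 0 0 0;0 0 0 0;0 0 0 0"
}}

```text
time_s: 16.07
tcp_pos: [0.442, -0.1258, 0.1306]
ee_rot: [[-1.0, -0.001, 0.001], [-0.001, 1.0, 0.0], [-0.001, 0.0, -1.0]]
wrist_force: [0.4, -0.7, -0.2]
gripper_width: 0.998
gripper_force: 0.0
```

```bash
cat > m.py <<'E'
import sys
from h import *
n,x,y=sys.argv[1],float(sys.argv[2]),float(sys.argv[3])
c=cap("wrist");s=sense();t=s["tcp_pos"];p=proj(c,(x,y,H[n]))
d=float(sys.argv[4]) if len(sys.argv)>4 else .03
m=meas(c,n,p,d*c["f"]/.3);print("tcp",np.round(t*1000,1),"px",p.round(),m,"dtool cm",np.round([-(m[0]/10-t[0]*100),m[1]/10-t[1]*100],2),"open",s["gripper_width"]*87)
E
python3 m.py brass .439 -.1293
```

```text
tcp [ 442.  -125.6  130.5] px [278. 190.] [ 437.8 -130.6   34.7  438.  -130.4] dtool cm [ 0.42 -0.5 ] open 86.84884697884176
```

{"method": "step_arm", "body": {
  "targets": "0.55 -0.62 2 0;0 0 3 0;0 0 3.3 0;0 0 3 0;0 0 2 0;0 0 1.05 0;0 0 0 0;0 0 0 0;0 0 0 0"
}}

```text
time_s: 16.87
tcp_pos: [0.4371, -0.1321, -0.0124]
ee_rot: [[-1.0, -0.001, 0.002], [-0.001, 1.0, -0.0], [-0.002, -0.0, -1.0]]
wrist_force: [-1.0, -0.1, 0.8]
gripper_width: 1.004
gripper_force: 0.0
```

{"method": "step_arm", "body": {
  "targets": "0 0 0 0;0 0 0 0;0 0 0 0;0 0 0 0;0 0 0 0;0 0 0 0;0 0 0 0;0 0 0 0;0 0 0 0;0 0 0 0;0 0 0 0;0 0 0 0",
  "claw": 2
}}

```text
time_s: 17.87
tcp_pos: [0.4359, -0.1326, -0.0132]
ee_rot: [[-1.0, 0.0, -0.0], [0.0, 1.0, -0.0], [0.0, -0.0, -1.0]]
wrist_force: [-0.4, -0.3, -0.8]
gripper_width: 0.368
gripper_force: 30.0
```

{"method": "step_arm", "body": {
  "targets": "0 0 -1 0;0 0 -2.5 0;0 0 -3.5 0;0 0 -3.5 0;0 0 -2.5 0;0 0 -1.4 0;-1.4 3 0 0;-1.4 3 0 0;-1.4 3 0 0;-1.4 3 0 0;-1.4 3 0 0;-1.4 3 0 0"
}}

```text
time_s: 18.87
tcp_pos: [0.52, 0.0489, 0.1306]
ee_rot: [[-1.0, 0.0, -0.001], [0.0, 1.0, -0.0], [0.001, -0.0, -1.0]]
wrist_force: [-0.0, -0.8, -0.8]
gripper_width: 0.364
gripper_force: 30.0
```

{"method": "step_arm", "body": {
  "targets": "-1.5 3 0 0;-1.5 3 0 0;-1.5 3 0 0;-1.5 3 0 0;-1.5 3 0 0;-1.5 3.2 0 0;0 0 0 0;0 0 0 0;0 0 0 0;0 0 0 0"
}}

```text
time_s: 19.7
tcp_pos: [0.6093, 0.2284, 0.1306]
ee_rot: [[-1.0, 0.001, -0.001], [0.001, 1.0, -0.001], [0.001, -0.001, -1.0]]
wrist_force: [0.8, -0.0, -1.0]
gripper_width: 0.364
gripper_force: 30.0
```

Run:
```python
from h import *
c=cap("wrist");s=sense();t=s["tcp_pos"];print(t,s["gripper_width"]*87)
print("tip for 560.6,232.5",proj(c,(.5606,.2325,.078)))
# held ring visible front: mask, bore front rim
k=blob(c,"brass",proj(c,(t[0],t[1],t[2]+.027)),60);x,y,w,h=cv2.boundingRect(k);print("ring bbox",x,y,w,h)
print("centre from ring cols, front lower edge", (ray(c,(x+w/2,y),t[2]+.027)-t)*1000+[17,0,0],(ray(c,(x+w/2,y),t[2]+.013)-t)*1000+[17,0,0])
f=c["frame"];cv2.imwrite("pics/w7.png",cv2.resize(f[80:300,170:400],None,fx=2.6,fy=2.6,interpolation=2))
```

```text
[0.60951548 0.22825837 0.13090594] 31.846836466937326
tip for 560.6,232.5 [287.7603877  141.80377622]
ring bbox 248 230 71 47
centre from ring cols, front lower edge [-1.06360304  1.55353913 27.        ] [ 3.76803937  1.54823094 13.        ]
```

View pics/w7.png

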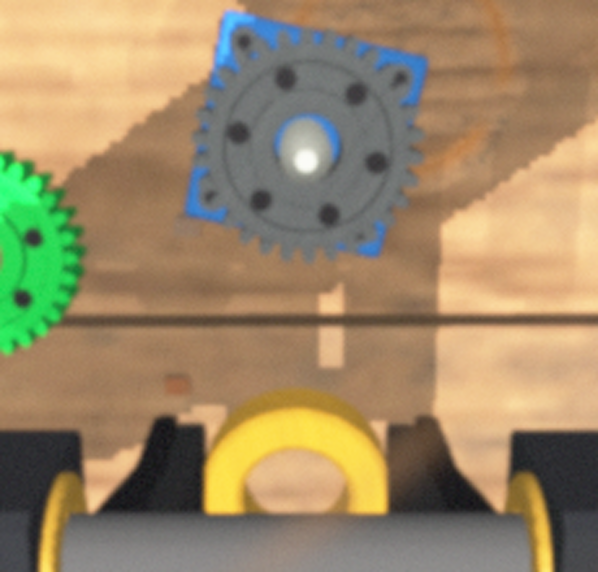

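The big gear is seated flat on the boss, with the post centred in its bore at crop (305,150). The spacer is held with its bore at crop (296,500). Carrying it over.

{"method": "step_arm", "body": {
  "targets": "2 0.25 0 0;2.13 0 0 0;1 0 0 0;0 0 1 0;0 0 1.5 0;0 0 1 0;0 0 0 0;0 0 0 0;0 0 0 0;0 0 0 0"
}}

```text
time_s: 20.58
tcp_pos: [0.5595, 0.2321, 0.0965]
ee_rot: [[-1.0, 0.0, 0.001], [0.0, 1.0, 0.001], [-0.001, 0.001, -1.0]]
wrist_force: [0.7, 1.0, -1.0]
gripper_width: 0.363
gripper_force: 30.0
```

{"method": "step_arm", "body": {
  "targets": "0 0 0.8 0;0 0 0.8 0;0 0 0.8 0;0 0 0.8 0;0 0 0.8 0;0 0 0.8 0;0 0 0.8 0;0 0 0.8 0;0 0 0.4 0;0 0 0 0;0 0 0 0"
}}

```text
time_s: 21.5
tcp_pos: [0.5588, 0.2319, 0.0276]
ee_rot: [[-1.0, 0.0, -0.0], [0.0, 1.0, -0.0], [0.0, -0.0, -1.0]]
wrist_force: [0.2, 0.6, -0.6]
gripper_width: 0.368
gripper_force: 30.0
```

{"method": "step_arm", "body": {
  "targets": "0 0 0.3 0;0 0 0.1 0;0 0 0 0;0 0 0 0;0 0 0 0"
}}

```text
time_s: 21.92
tcp_pos: [0.5588, 0.232, 0.0241]
ee_rot: [[-1.0, 0.0, 0.0], [0.0, 1.0, 0.0], [-0.0, 0.0, -1.0]]
wrist_force: [-0.1, -0.7, -1.2]
gripper_width: 0.364
gripper_force: 30.0
```

{"method": "step_arm", "body": {
  "targets": "0 0 0 0;0 0 0 0;0 0 0 0;0 0 0 0;0 0 0 0;0 0 0 0;0 0 -1 0;0 0 -2.5 0;0 0 -3 0;0 0 -2.5 0;0 0 -1.7 0;0 0 0 0",
  "claw": 8.7
}}

```text
time_s: 22.92
tcp_pos: [0.5614, 0.2334, 0.1366]
ee_rot: [[-1.0, -0.001, 0.009], [-0.001, 1.0, 0.005], [-0.009, 0.005, -1.0]]
wrist_force: [1.2, 0.9, 0.7]
gripper_width: 0.994
gripper_force: 0.0
```

{"method": "step_arm", "body": {
  "targets": "1.1 -2.8 0 0;1.1 -2.8 0 0;1.1 -2.8 0 0;1.1 -2.8 0 0;1.1 -2.8 0 0;1.1 -2.8 0 0;1.1 -2.8 0 0;1.1 -2.8 0 0;1.3 -2.9 0 0;0 0 0 0;0 0 0 0;0 0 0 0"
}}

```text
time_s: 23.92
tcp_pos: [0.4579, -0.021, 0.131]
ee_rot: [[-1.0, 0.001, 0.001], [0.001, 1.0, 0.0], [-0.001, 0.0, -1.0]]
wrist_force: [-0.5, 0.2, -0.1]
gripper_width: 1.001
gripper_force: 0.0
```

```bash
python3 m.py small .4575 -.021 .036; python3 m.py small .4575 -.021 .030
```

```text
tcp [458.2 -20.6 130.9] px [282. 193.] [455.4 -19.6  47.5 455.5 -19.5] dtool cm [0.28 0.1 ] open 86.86142771835004
tcp [458.2 -20.4 130.9] px [281. 193.] [455.6 -19.3  47.5 455.5 -19.5] dtool cm [0.26 0.11] open 87.03124301395096
```

The small gear reads 47.5 mm across, where 46 is expected. Grasping it.

{"method": "step_arm", "body": {
  "targets": "0.43 -0.05 2 0;0 0 3 0;0 0 3.3 0;0 0 3 0;0 0 2 0;0 0 1.1 0;0 0 0 0;0 0 0 0;0 0 0 0"
}}

```text
time_s: 24.77
tcp_pos: [0.4544, -0.0209, -0.0125]
ee_rot: [[-1.0, -0.001, 0.001], [-0.001, 1.0, 0.0], [-0.001, 0.0, -1.0]]
wrist_force: [-0.4, 0.1, -0.8]
gripper_width: 1.002
gripper_force: 0.0
```

{"method": "step_arm", "body": {
  "targets": "0 0 0 0;0 0 0 0;0 0 0 0;0 0 0 0;0 0 0 0;0 0 0 0;0 0 0 0;0 0 0 0;0 0 0 0;0 0 0 0",
  "claw": 3
}}

```text
time_s: 25.6
tcp_pos: [0.4534, -0.0216, -0.0131]
ee_rot: [[-1.0, 0.0, -0.0], [0.0, 1.0, -0.0], [0.0, -0.0, -1.0]]
wrist_force: [-0.0, 0.3, 0.9]
gripper_width: 0.508
gripper_force: 30.1
```

{"method": "step_arm", "body": {
  "targets": "0 0 -1 0;0 0 -2.5 0;0 0 -3.5 0;0 0 -3.5 0;0 0 -2.5 0;0 0 -1.4 0;-1.8 3 0 0;-1.8 3 0 0;-1.8 3 0 0;-1.8 3 0 0;-1.8 3 0 0;-1.8 3 0 0"
}}

```text
time_s: 26.6
tcp_pos: [0.5614, 0.1597, 0.1302]
ee_rot: [[-1.0, 0.0, -0.001], [0.0, 1.0, -0.0], [0.001, -0.0, -1.0]]
wrist_force: [-0.8, 0.0, -1.8]
gripper_width: 0.507
gripper_force: 30.1
```

{"method": "step_arm", "body": {
  "targets": "-1.8 3 0 0;-1.8 3 0 0;-1.2 1.2 0 0;0 0 0 0;0 0 0 0;0 0 0 0;0 0 0 0"
}}

```text
time_s: 27.18
tcp_pos: [0.6086, 0.2294, 0.1306]
ee_rot: [[-1.0, 0.001, -0.001], [0.001, 1.0, -0.001], [0.001, -0.001, -1.0]]
wrist_force: [0.2, -0.2, -1.5]
gripper_width: 0.507
gripper_force: 30.1
```

Run:
```python
from h import *
c=cap("wrist");s=sense();t=s["tcp_pos"];print(t,s["gripper_width"]*87)
print("tip for 560.6,232.5",proj(c,(.5606,.2325,.078)))
for v in (1,2,3):print("bore front rim row if x off",v,proj(c,(t[0]+v/1000-.0095,t[1],t[2]+.029)))
f=c["frame"];cv2.imwrite("pics/w8.png",cv2.resize(f[80:300,170:400],None,fx=2.6,fy=2.6,interpolation=2))
```

```text
[0.60881826 0.22938109 0.13094612] 44.15927328665168
tip for 560.6,232.5 [286.15629803 143.00856799]
bore front rim row if x off 1 [280.30742767 251.88301211]
bore front rim row if x off 2 [280.31424857 253.96852769]
bore front rim row if x off 3 [280.3210483  256.04757124]
```

View pics/w8.png

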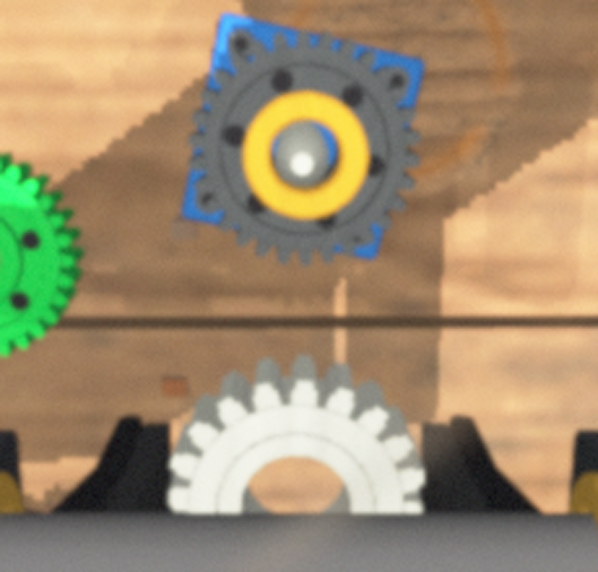

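The spacer sits concentric around the post at crop (306,156). The small gear is held with its bore at crop (296,505).

{"method": "step_arm", "body": {
  "targets": "2 0.07 0 0;2.15 0 0 0;1 0 0 0;0 0 1 0;0 0 1.5 0;0 0 1 0;0 0 0 0;0 0 0 0;0 0 0 0;0 0 0 0"
}}

```text
time_s: 28.07
tcp_pos: [0.5587, 0.2313, 0.0965]
ee_rot: [[-1.0, 0.0, 0.001], [0.0, 1.0, 0.001], [-0.001, 0.001, -1.0]]
wrist_force: [0.5, 0.4, -1.4]
gripper_width: 0.506
gripper_force: 30.1
```

{"method": "step_arm", "body": {
  "targets": "0 0 0.8 0;0 0 0.8 0;0 0 0.8 0;0 0 0.8 0;0 0 0.8 0;0 0 0.8 0;0 0 0.5 0;0 0 0.3 0;0 0 0 0;0 0 0 0;0 0 0 0"
}}

```text
time_s: 28.98
tcp_pos: [0.5583, 0.2313, 0.0403]
ee_rot: [[-1.0, -0.0, 0.001], [-0.0, 1.0, 0.0], [-0.001, 0.0, -1.0]]
wrist_force: [-0.1, -1.1, -2.2]
gripper_width: 0.505
gripper_force: 30.1
```

{"method": "step_arm", "body": {
  "targets": "0 0 0.15 0;0 0 0.1 0;0 0 0 0;0 0 0 0;0 0 0 0"
}}

```text
time_s: 29.4
tcp_pos: [0.5579, 0.2311, 0.0374]
ee_rot: [[-1.0, 0.0, 0.0], [0.0, 1.0, 0.0], [-0.0, 0.0, -1.0]]
wrist_force: [0.4, -0.7, -1.0]
gripper_width: 0.508
gripper_force: 30.1
```

{"method": "step_arm", "body": {
  "targets": "0 0 0 0;0 0 0 0;0 0 0 0;0 0 0 0;0 0 0 0;0 0 0 0;0 0 -1 0;0 0 -2.5 0;0 0 -3 0;0 0 -2 0;0 0 -1 0;0 0 0 0",
  "claw": 8.7
}}

```text
time_s: 30.4
tcp_pos: [0.5594, 0.232, 0.1358]
ee_rot: [[-1.0, -0.0, 0.005], [-0.0, 1.0, 0.003], [-0.005, 0.003, -1.0]]
wrist_force: [-0.3, -0.1, -0.2]
gripper_width: 1.0
gripper_force: 0.0
```

{"method": "step_arm", "body": {
  "targets": "2 0.1 0 0;3 0.1 0 0;3 0.1 0 0;3 0.1 0 0;0.9 0 0 0;0 0 0 0;0 0 0 0;0 0 0 0"
}}

```text
time_s: 31.07
tcp_pos: [0.4397, 0.2354, 0.132]
ee_rot: [[-1.0, 0.0, 0.0], [0.0, 1.0, -0.0], [-0.0, -0.0, -1.0]]
wrist_force: [-0.2, -0.3, -0.3]
gripper_width: 1.001
gripper_force: 0.0
```

```bash
python3 m.py white .439 .2354 .042
python3 - <<'E'
from h import *
a=cap("scene");b=cap("side")
for p in((115,262),(183,335)):print(np.round(ray(a,p,.066),3))
h=cap("scene")["frame"][190:280,140:230];cv2.imwrite("pics/s9.png",cv2.resize(h,None,fx=5,fy=5,interpolation=2))
E
```

```text
tcp [439.8 235.3 131.9] px [282. 193.] [438.8 236.9  57.7 438.8 237.5] dtool cm [0.1  0.16] open 86.77692555891903
[0.561 0.365 0.066]
[0.359 0.353 0.066]
```

View pics/s9.png

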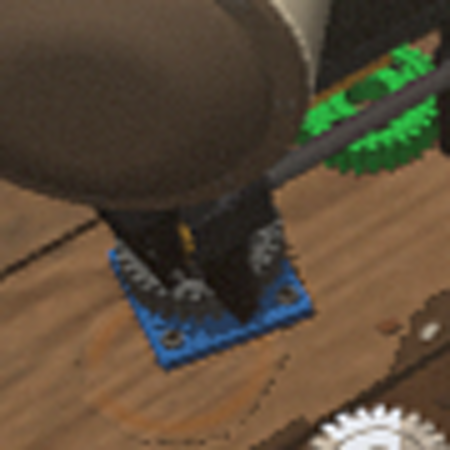

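White is 57.7 mm across, where 56 is expected. That view was blocked by the arm. Grasping the white gear.

{"method": "step_arm", "body": {
  "targets": "0.29 0.03 2 0;0 0 3 0;0 0 3.2 0;0 0 3 0;0 0 2 0;0 0 1.05 0;0 0 0 0;0 0 0 0;0 0 0 0"
}}

```text
time_s: 32.02
tcp_pos: [0.4369, 0.236, -0.0095]
ee_rot: [[-1.0, 0.0, 0.001], [0.0, 1.0, 0.001], [-0.001, 0.001, -1.0]]
wrist_force: [-0.7, 0.3, 0.9]
gripper_width: 1.001
gripper_force: 0.0
```

{"method": "step_arm", "body": {
  "targets": "0 0 0 0;0 0 0 0;0 0 0 0;0 0 0 0;0 0 0 0;0 0 0 0;0 0 0 0;0 0 0 0;0 0 0 0;0 0 0 0",
  "claw": 4
}}

```text
time_s: 32.85
tcp_pos: [0.4361, 0.2356, -0.0099]
ee_rot: [[-1.0, -0.0, 0.0], [-0.0, 1.0, 0.0], [-0.0, 0.0, -1.0]]
wrist_force: [-0.5, 0.7, 2.7]
gripper_width: 0.614
gripper_force: 29.8
```

{"method": "step_arm", "body": {
  "targets": "0 0 -1 0;0 0 -2.5 0;0 0 -3.5 0;0 0 -3.5 0;0 0 -2.5 0;0 0 -1.2 0;0 -3 0 0;0 -3 0 0;-1.3 -3 0 0;-1.3 -3 0 0;-1.3 -3 0 0;-1.3 -3 0 0"
}}

```text
time_s: 33.85
tcp_pos: [0.4878, 0.0539, 0.1315]
ee_rot: [[-1.0, 0.0, -0.001], [0.0, 1.0, 0.0], [0.001, 0.0, -1.0]]
wrist_force: [0.5, 1.0, -0.8]
gripper_width: 0.611
gripper_force: 29.8
```

{"method": "step_arm", "body": {
  "targets": "-1.4 -3 0 0;-1.4 -3 0 0;-1.4 -3 0 0;-1.4 -3 0 0;-1.4 -3 0 0;-1.4 -3 0 0;-1.4 -3 0 0;-1.3 -2.9 0 0;0 0 0 0;0 0 0 0;0 0 0 0;0 0 0 0"
}}

```text
time_s: 34.85
tcp_pos: [0.5983, -0.1827, 0.1315]
ee_rot: [[-1.0, -0.001, -0.001], [-0.001, 1.0, 0.0], [0.001, 0.0, -1.0]]
wrist_force: [0.1, 0.0, -0.1]
gripper_width: 0.615
gripper_force: 29.8
```

```bash
python3 m.py red .5497 -.181 .065
python3 - <<'E'
from h import *
c=cap("wrist");t=sense()["tcp_pos"]
# held white: columns and front edge
p=proj(c,(t[0],t[1],t[2]+.027));k=blob(c,"white",p,85);x,y,w,h=cv2.boundingRect(k);print(p,x,y,w,h,(ray(c,(x+w/2,y),t[2]+.0108)-t)*1000+[28,0,0])
# post tip: brightest spot
q=proj(c,(.5497,-.181,.078));print("tip exp",q);X,Y=q.round().astype(int);g=c["frame"][Y-12:Y+13,X-12:X+13].astype(int);sat=(g.max(2)-g.min(2)<40)
yy,xx=np.nonzero(sat&(g.min(2)>200));print(len(xx),xx.mean()+X-12,yy.mean()+Y-12)
E
```

```text
tcp [ 598.5 -182.5  131.8] px [284. 133.] [ 550.6 -182.1   63.7   63.5] dtool cm [4.79 0.04] open 53.19834094444649
[280.57566208 267.23196921] 199 206 166 141 [ 3.39600688  0.59582425 10.8       ]
tip exp [283.73316126 141.49778305]
128 282.546875 141.578125
```

Run:
```python
from h import *
c=cap("wrist");t=sense()["tcp_pos"];h=cv2.cvtColor(c["frame"],cv2.COLOR_BGR2HSV)
m=cv2.inRange(h,(0,0,200),(179,30,255));m[276:]=0;m[:195]=0;m[:,:205]=0;m[:,365:]=0
m=cv2.morphologyEx(m,cv2.MORPH_OPEN,np.ones((3,3)))
n,l,st,_=cv2.connectedComponentsWithStats(m);i=1+np.argmax(st[1:,4]);print(st[i])
for r_ in range(250,277,3):
    q=np.nonzero(l[r_]==i)[0];g=np.nonzero(np.diff(q)>8)[0];print(r_,q[0],q[-1],[(q[j],q[j+1]) for j in g])
for v in (1,2,3):print(v,proj(c,(t[0]+v/1000-.0095,t[1],t[2]+.0262)))
```

```text
[ 225  213  117   63 4900]
250 227 340 []
253 227 340 [(np.int64(278), np.int64(288))]
256 228 339 [(np.int64(271), np.int64(296))]
259 227 336 [(np.int64(267), np.int64(299))]
262 226 341 [(np.int64(265), np.int64(302))]
265 225 341 [(np.int64(264), np.int64(303))]
268 226 341 [(np.int64(263), np.int64(303))]
271 230 339 [(np.int64(263), np.int64(304))]
274 227 338 [(np.int64(263), np.int64(304))]
1 [280.37432047 249.21139887]
2 [280.37601165 251.26512617]
3 [280.37769764 253.312563  ]
```

The held bore offset (2.5, 1.4) matches the earlier parts, and the red post is at (550.6, −181.9). Lowering.

{"method": "step_arm", "body": {
  "targets": "2 -0.08 0 0;2.03 0 0 0;1 0 0 0;0 0 1 0;0 0 1.5 0;0 0 1.5 0;0 0 0 0;0 0 0 0;0 0 0 0;0 0 0 0"
}}

```text
time_s: 35.83
tcp_pos: [0.5498, -0.1844, 0.0928]
ee_rot: [[-1.0, -0.0, 0.002], [-0.0, 1.0, -0.0], [-0.002, -0.0, -1.0]]
wrist_force: [0.0, 0.4, -0.5]
gripper_width: 0.613
gripper_force: 29.8
```

{"method": "step_arm", "body": {
  "targets": "0 0 0.8 0;0 0 0.8 0;0 0 0.8 0;0 0 0.8 0;0 0 0.8 0;0 0 0.8 0;0 0 0.8 0;0 0 0.8 0;0 0 0.6 0;0 0 0.4 0;0 0 0 0;0 0 0 0"
}}

```text
time_s: 36.83
tcp_pos: [0.5487, -0.1844, 0.0178]
ee_rot: [[-1.0, 0.0, -0.0], [0.0, 1.0, -0.0], [0.0, -0.0, -1.0]]
wrist_force: [-0.5, -0.0, -0.1]
gripper_width: 0.612
gripper_force: 29.8
```

{"method": "step_arm", "body": {
  "targets": "0 0 0.2 0;0 0 0.2 0;0 0 0 0;0 0 0 0;0 0 0 0"
}}

```text
time_s: 37.25
tcp_pos: [0.5488, -0.1844, 0.014]
ee_rot: [[-1.0, 0.0, 0.0], [0.0, 1.0, -0.0], [-0.0, -0.0, -1.0]]
wrist_force: [0.4, -0.3, -0.5]
gripper_width: 0.615
gripper_force: 29.8
```

{"method": "step_arm", "body": {
  "targets": "0 0 0.15 0;0 0 0.1 0;0 0 0.05 0;0 0 0 0;0 0 0 0"
}}

```text
time_s: 37.67
tcp_pos: [0.5486, -0.1844, 0.0108]
ee_rot: [[-1.0, 0.0, -0.0], [0.0, 1.0, 0.0], [0.0, 0.0, -1.0]]
wrist_force: [0.2, -0.0, -0.8]
gripper_width: 0.615
gripper_force: 29.8
```

{"method": "step_arm", "body": {
  "targets": "0 0 0 0;0 0 0 0;0 0 0 0;0 0 0 0;0 0 0 0;0 0 0 0;0 0 -1 0;0 0 -2.5 0;0 0 -3 0;0 0 -3 0;0 0 -2.5 0;0 0 0 0",
  "claw": 8.7
}}

```text
time_s: 38.67
tcp_pos: [0.5525, -0.1853, 0.1381]
ee_rot: [[-1.0, -0.001, 0.012], [-0.001, 1.0, -0.003], [-0.012, -0.003, -1.0]]
wrist_force: [1.4, 0.2, 0.3]
gripper_width: 1.002
gripper_force: 0.0
```

{"method": "step_arm", "body": {
  "targets": "1 2.9 0 0;1 2.9 0 0;1 2.9 0 0;1 2.9 0 0;1 2.9 0 0;1 2.9 0 0;1 2.9 0 0;1 2.9 0 0;1 2.9 0 0;0 2.4 0 0;0 0 0 0;0 0 0 0"
}}

```text
time_s: 39.67
tcp_pos: [0.4586, 0.1017, 0.1313]
ee_rot: [[-1.0, -0.002, 0.001], [-0.002, 1.0, 0.0], [-0.001, 0.0, -1.0]]
wrist_force: [-0.6, -0.4, -0.4]
gripper_width: 1.001
gripper_force: 0.0
```

```bash
python3 m.py orange .459 .1007 .032
```

```text
tcp [458.5 100.8 131.1] px [281. 194.] [457.5 101.6  43.5 457.6 101.3] dtool cm [0.1  0.08] open 87.18695870737096
```

{"method": "step_arm", "body": {
  "targets": "0.3 -0.1 2 0;0 0 3 0;0 0 3.3 0;0 0 3 0;0 0 2 0;0 0 1.1 0;0 0 0 0;0 0 0 0;0 0 0 0"
}}

```text
time_s: 40.47
tcp_pos: [0.4565, 0.0994, -0.0123]
ee_rot: [[-1.0, 0.001, 0.001], [0.001, 1.0, 0.001], [-0.001, 0.001, -1.0]]
wrist_force: [-0.8, 0.0, 0.4]
gripper_width: 0.997
gripper_force: 0.0
```

{"method": "step_arm", "body": {
  "targets": "0 0 0 0;0 0 0 0;0 0 0 0;0 0 0 0;0 0 0 0;0 0 0 0;0 0 0 0;0 0 0 0;0 0 0 0;0 0 0 0;0 0 0 0",
  "claw": 2.5
}}

```text
time_s: 41.38
tcp_pos: [0.4557, 0.0997, -0.0132]
ee_rot: [[-1.0, 0.0, -0.0], [0.0, 1.0, -0.0], [0.0, -0.0, -1.0]]
wrist_force: [-0.8, 0.1, 1.2]
gripper_width: 0.431
gripper_force: 30.0
```

{"method": "step_arm", "body": {
  "targets": "0 0 -1 0;0 0 -2.5 0;0 0 -3.5 0;0 0 -3.5 0;0 0 -2.5 0;0 0 -1.4 0;-1.5 -3 0 0;-1.5 -3 0 0;-1.5 -3 0 0;-1.5 -3 0 0;-1.5 -3 0 0;-1.5 -3 0 0"
}}

```text
time_s: 42.38
tcp_pos: [0.5458, -0.0819, 0.1305]
ee_rot: [[-1.0, 0.0, -0.001], [0.0, 1.0, 0.0], [0.001, 0.0, -1.0]]
wrist_force: [0.4, -0.8, -0.8]
gripper_width: 0.437
gripper_force: 30.0
```

{"method": "step_arm", "body": {
  "targets": "-1.5 -3 0 0;-1.5 -3 0 0;-1.5 -3 0 0;-0.9 -1.3 0 0;0 0 0 0;0 0 0 0;0 0 0 0;0 0 0 0"
}}

```text
time_s: 43.05
tcp_pos: [0.599, -0.1823, 0.1308]
ee_rot: [[-1.0, -0.001, -0.001], [-0.001, 1.0, 0.0], [0.001, 0.0, -1.0]]
wrist_force: [0.1, 0.5, -0.4]
gripper_width: 0.435
gripper_force: 30.0
```

```bash
python3 m.py red .5506 -.182 .065
python3 - <<'E'
from h import *
c=cap("wrist");t=sense()["tcp_pos"];h=cv2.cvtColor(c["frame"],cv2.COLOR_BGR2HSV)
q=proj(c,(.5506,-.1819,.078));print("tip exp",q)
for v in (1,2,3):print(v,proj(c,(t[0]+v/1000-.0095,t[1],t[2]+.027)))
cv2.imwrite("pics/w10.png",cv2.resize(c["frame"][80:300,170:400],None,fx=2.6,fy=2.6,interpolation=2))
E
```

```text
tcp [ 599.2 -182.3  131. ] px [282. 133.] [ 534.1 -177.9   63.6   29.6] dtool cm [6.51 0.44] open 37.801275604138304
tip exp [281.98066959 141.8532279 ]
1 [280.46389211 249.84917429]
2 [280.46566822 251.91078061]
3 [280.46743888 253.96604436]
```

View pics/w10.png

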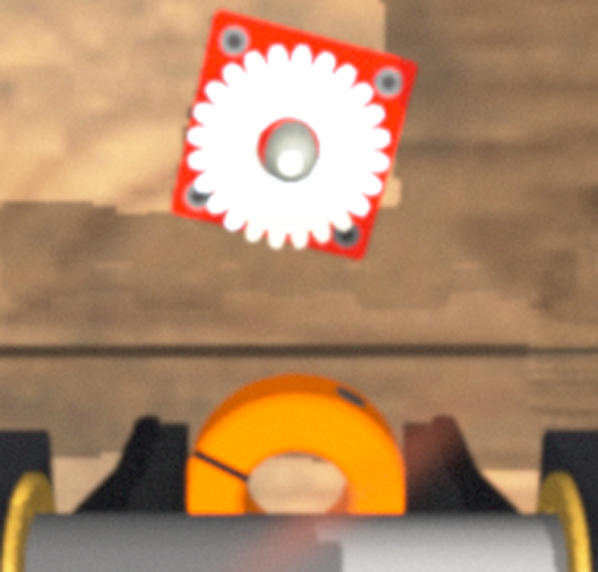

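The white gear is seated on the red post, whose tip is at crop (291,160). The collar is held with its bore at crop (297,500). Placing it.

{"method": "step_arm", "body": {
  "targets": "2 -0.12 0 0;2.15 0 0 0;1 0 0 0;0 0 1 0;0 0 1.5 0;0 0 1 0;0 0 0 0;0 0 0 0;0 0 0 0;0 0 0 0"
}}

```text
time_s: 43.98
tcp_pos: [0.549, -0.1846, 0.0964]
ee_rot: [[-1.0, -0.0, 0.001], [-0.0, 1.0, -0.0], [-0.001, -0.0, -1.0]]
wrist_force: [0.5, -0.0, -0.8]
gripper_width: 0.437
gripper_force: 30.0
```

{"method": "step_arm", "body": {
  "targets": "0 0 0.8 0;0 0 0.8 0;0 0 0.8 0;0 0 0.8 0;0 0 0.8 0;0 0 0.8 0;0 0 0.8 0;0 0 0.8 0;0 0 0.5 0;0 0 0.2 0;0 0 0 0;0 0 0 0"
}}

```text
time_s: 44.98
tcp_pos: [0.5484, -0.1846, 0.025]
ee_rot: [[-1.0, -0.0, 0.0], [-0.0, 1.0, -0.0], [-0.0, -0.0, -1.0]]
wrist_force: [-0.1, -0.6, -0.3]
gripper_width: 0.439
gripper_force: 30.0
```

{"method": "step_arm", "body": {
  "targets": "0 0 0.15 0;0 0 0 0;0 0 0 0"
}}

```text
time_s: 45.23
tcp_pos: [0.5483, -0.1846, 0.0237]
ee_rot: [[-1.0, 0.0, 0.001], [0.0, 1.0, -0.0], [-0.001, -0.0, -1.0]]
wrist_force: [0.9, -0.2, -1.2]
gripper_width: 0.433
gripper_force: 30.0
```

{"method": "step_arm", "body": {
  "targets": "0 0 0 0;0 0 0 0;0 0 0 0;0 0 0 0;0 0 0 0;0 0 0 0;0 0 -1 0;0 0 -2.5 0;0 0 -3 0;0 0 -3 0;0 0 -3 0;0 0 0 0",
  "claw": 8.7
}}

```text
time_s: 46.23
tcp_pos: [0.5524, -0.1856, 0.1563]
ee_rot: [[-1.0, -0.001, 0.014], [-0.001, 1.0, -0.003], [-0.014, -0.003, -1.0]]
wrist_force: [0.2, 0.0, 1.0]
gripper_width: 0.997
gripper_force: 0.0
```

{"method": "step_arm", "body": {
  "targets": "2 -3 0 0;2 -3 0 0;2 -3 0 0;2 -3 0 0;2 -3 0 0;2 -3 0 0;2 -3 0 0;2 -3 0 0;2 -3 0 0;0 0 0 0;0 0 0 0;0 0 0 0"
}}

```text
time_s: 47.23
tcp_pos: [0.368, -0.4545, 0.1486]
ee_rot: [[-1.0, 0.001, 0.0], [0.001, 1.0, 0.0], [-0.0, 0.0, -1.0]]
wrist_force: [1.2, -0.1, -0.3]
gripper_width: 1.006
gripper_force: 0.0
```

Run:
```python
from h import *
S=cap("scene");h=cv2.cvtColor(S["frame"],cv2.COLOR_BGR2HSV)
B,R=(.560,.2307),(.5505,-.183)
def chk(n,xy,z0,ht,d):
    # mask extents vs predicted silhouette of a level disc there
    p=proj(S,(*xy,z0+ht/2));k=blob(S,n,p,24);x,y,w,hh=cv2.boundingRect(k)
    a=np.linspace(0,2*np.pi,60);Q=np.array([proj(S,(xy[0]+d/2*np.cos(t),xy[1]+d/2*np.sin(t),z0+q)) for t in a for q in(0,ht)])
    lo,hi=Q.min(0),Q.max(0);print(n,"seen",x,y,x+w,y+hh,"pred",lo.round(1),hi.round(1))
chk("big",B,.02,.016,.066);chk("brass",B,.036,.014,.034);chk("small",B,.05,.016,.046)
chk("white",R,.02,.016,.056);chk("orange",R,.036,.014,.040)
for xy in(B,R):
    p=proj(S,(*xy,.078));print("tip",p)
    for v in range(-3,28,2):print(v,S["frame"][int(p[1])+v,int(round(p[0]))])
```

```text
big seen 161 225 200 260 pred [162.7 223.6] [197.3 254.6]
brass seen 183 241 184 242 pred [170. 225.] [188.4 243. ]
small seen 166 218 190 241 pred [165.8 217.4] [190.8 240.9]
white seen 322 145 346 159 pred [320.5 142.3] [345.5 163.7]
orange seen 326 140 344 155 pred [324.6 139.9] [342.7 156.1]
tip [177.19177656 222.18967348]
-3 [165 190 206]
-1 [219 231 230]
1 [167 186 190]
3 [144 161 164]
5 [130 143 148]
7 [116 129 133]
9 [198 220 223]
11 [201 223 227]
13 [192 213 217]
15 [ 98 109 114]
17 [105 114 116]
19 [ 33  89 120]
21 [40 42 46]
23 [44 47 54]
25 [90 95 96]
27 [47 54 57]
tip [335.13296093 136.09585112]
-3 [37 55 73]
-1 [152 181 196]
1 [152 168 172]
3 [138 154 158]
5 [119 134 138]
7 [115 128 133]
9 [112 126 129]
11 [111 121 127]
13 [  0 151 240]
15 [  3 123 223]
17 [ 25  62 120]
19 [139 161 202]
21 [239 235 233]
23 [129 144 154]
25 [137 150 162]
27 [ 32  42 139]
```

The seen silhouettes of the stacked parts match their predicted seated poses to within 1–2 px: small gear on top of blue, orange collar on top of red. Handing in.

```bash
python3 -c "
from station import r
print(r.finish_job())"
```

```text
the job is handed in; nothing more can be done
None
```

I stacked all five parts and handed the job in: big gear, brass spacer and small gear on blue, white gear and orange collar on red. The hand-in gave no verdict; the last scene image, by eye and by measurement, showed the small gear and collar seated, and the arm never went to the padlock, bolt or tee.

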